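Back off a card holder's knurled lock nut three turns and open its jaw

ROBOT

A 6-joint arm with a two-finger parallel gripper is mounted at the origin on a cart in front of the work surface, level with it; the furniture and walls round the work are solid. World frame = base frame: x ahead of the robot, y to its left, z up, the work surface at z = 0. Lengths are in m, angles in rad, forces in N, time in s.
With the tool pointing down it reaches from about 0.375 to 0.975 m from the base axis. Payload 3.8 kg.
Tool frame: the origin (TCP) lies on the centre line of the jaws, within the pads' length; the fingertips stand 17 mm ahead of it and the grasp point (between the pads) lies 2 mm behind it (bot.tip_extent is the distance from the TCP to the fingertips, in m); z points along the fingers, y is the line along which they close (so a half turn about z gives the same grasp; the last joint's range is limited). The gripper opens to 85 mm and grips with 20 to 120 N. Pads are 22 mm wide; open, the fingers measure 114 mm over their backs; the gripper's body (76 mm by 85 mm) begins 54 mm behind the grasp point. The pads swing forward as they close: fully open they stand 13 mm farther back than shut.
Start: joints at [-1.199, 0.264, 1.604, -0, 1.274, -0.037], TCP at [0.268, -0.619, 0.248] pointing down, gripper open.
Joint ranges: [-2.63, 2.63], [-0.94, 2.18], [0.31, 2.57], [-1.31, 4.45], [0, 2.66], [-2.55, 2.55]. Speed limits (rad/s): [2.57, 2.57, 3.14, 3.14, 3.14, 3.14].

INTERFACE

Orientations are given as a rotation vector (axis times angle).
In Python, from workcell import readout, read_camera, finish_job, bot gives the robot as it stands.
- The arm moves only by the tool jog_arm, never from a script. Its argument "deltas" is one flat list of numbers, 7 for each row, row after row: the shift along the tool's x, y, z in m, then the turn, a rotation vector about the tool's x, y, z in degrees, then the gripper command: -1 is shut, 1 is fully open, values between are in proportion. A call has 1 to 8 rows; each row is the pose to reach, as a shift and turn from the pose commanded when the call began, along the tool's axes at that moment; what a row does not reach only later rows make up. A row lasts 1/10 s, in which the tool goes at most 50 mm and 8.59 degrees, less where a joint would pass 70% of its speed; a pose out of reach is approached as far as the arm can. A call with a gripper value outside its range is refused whole. The fingers move at their own pace and stop on an object; "squeeze" is the grip in N (left out, the last holds). Time passes only in rows, so rows that repeat a pose let the fingers close. It gives the time, the measured TCP pose, the force, the opening and the grip force at its end, in the units of the state.
- readout.read_state(): the state, without advancing time (a new reading comes with each control period).
- read_camera(name): name is "scene" or "top"; returns a dict with "color" (400x640x3 uint8, blue, green, red), "fx", "fy", "cx", "cy" (pixels), "origin" and "attitude" of the camera in the world. Camera axes: x right, y down, z forward; pixel columns grow to the right and rows downward; lengths in m; the calibration is good to about 2 mm. A picture is of the moment at which its call begins. There is no depth.
- finish_job(): hands the job in; it is judged then, once.
The state is a dict: "time": time; "q": joint angles; "joint_vel": joint speeds; "joint_torque": joint torques, N m; "tool_pos": TCP position; "tcp_rot": TCP orientation; "wrist_force": force on the tool from outside, world axes, zero at the start; "torque": the same for the moment, N m; "width": opening from 0.0 (shut) to 1.0 (fully open); "grip_force": force on a finger pad.
Only numpy, scipy, OpenCV 4.12 (cv2) and the standard library are available. Lean on these libraries where they do the work, as an engineer would, in place of code of your own. Each camera call takes 0.05 s, during which the arm holds its last target. There are 200 camera calls.

TASK

The cards clamped in the card holder have been checked and are to come free. With the fingertips against its knurled rim, roll the brass lock nut three full turns anticlockwise (seen from above) to raise its shoulder out of the jaw's seat, and no further, so that it stays safely on its stud; then push the jaw's upturned lip away from the cards until the jaw is fully back against its stop. Do not pinch the nut or press on its top, do not lift or shift the cards, and leave the things lying around as they are.

Things in the scene. Friction and masses are not known exactly. Their poses are not given: they have to be found in the camera images.
- card_holder: Aluminium card holder fixed to the table, base 230 x 100 mm, its top 11 mm high. Origin: centre of the underside; x along it from fence to lip, z up. Along x: low fence, cards, cross plate of the sliding steel jaw (x -35 to -27 mm, 27 mm high), stud with lock nut (x +30 mm, y 0; stud 10 mm across, top 73 mm high), jaw's lip. Between nut and lip the jaw's flat tongue, 16 mm high.
- nut_rim (a point): On the vertical axis of the brass lock nut, half-way up its knurled rim: a cylinder 49 mm across, 22 mm high, at first 37 to 59 mm above the table, on a neck 22 mm across. Cards, jaw and lip are lower than the rim or out of the way, so a fingertip 46 mm above the table can go right round it. The nut, and this point, rise 2 mm a turn. A line engraved on its top shows its angle.
- lock_nut (a joint): Turning of the nut in rad, over all turns: 0 screwed down, grows anticlockwise from above (unscrewing). Starts at 0 to 0.5; three turns are 18.85. Friction 0.02 N m (under 1 N at the rim): a fingertip pressed on the rim with 3 to 8 N and moved along it rolls it without slip; it stays where left. Its shoulder sits in a ring on the jaw and blocks the jaw until about 2.4 turns.
- jaw_lip (a point): Middle of that face of the jaw's upturned steel lip which looks to the nut; lip 50 mm wide, this point 27 mm above the table, rolled top edge 37 mm (2 mm proud of the face). 48 mm clear of the nut's rim when closed. Push it along the holder's +x; it moves with the jaw.
- jaw (a joint): Travel of the sliding jaw in m along the holder's +x: 0 against the cards, 0.022 fully back at its stop. Slides with about 1.5 N of friction and stays where it is left.
- cards_mid (a point): Centre of the banded stack of four plug-in cards, loose, 68 x 96 x 22 mm, lying between fence and jaw on the holder's base plate.
- screwdriver: Bystander: screwdriver 203 mm long with red handle, lying left of the holder; origin under its middle.
- motor: Bystander: small round stepper motor with pinion, 56 x 91 x 32 mm, left of the holder; origin under its middle.
- mouse: Bystander: old computer mouse, 99 x 79 x 34 mm, beyond the holder; origin under its middle.

How it is judged:
On the way, in this order (a step that is already met when the one before it is completed fails the run):
1. the nut is unscrewed three turns (2.6 to 3.4) with the jaw still against the cards (value of joint lock_nut between 16.3 and 21.4 rad and value of joint jaw below 0.004 m), for 0.1 s.
2. the jaw is pushed back to its stop (value of joint jaw above 0.0195 m), for 0.2 s.
At the end, for the whole second after the job is handed in: the lock nut stands 2.6 to 3.4 turns from screwed down, the jaw within 2.5 mm of its stop, and the cards lie on the holder within 12 mm of where they were (value of joint lock_nut between 16.3 and 21.4 rad and value of joint jaw above 0.0195 m and distance of cards_mid from where it was at the start of the episode below 0.012 m and height (world z) of cards_mid below 0.03 m); the robot touches nothing.
It fails at once if the nut is unscrewed by more than 3.5 turns (value of joint lock_nut above 22 rad).
It fails at once if the nut is pinched between the fingers or pressed from above (the grasp point over it while the fingers touch) (horizontal distance between the grasp point and nut_rim below 0.018 m and contact force between the fingers and card_holder above 0.5 N).
It fails at once if the cards are lifted, tipped or shifted (height (world z) of cards_mid above 0.032 m or distance of cards_mid from where it was at the start of the episode above 0.015 m or angle between cards_mid's own z axis and vertical above 0.25 rad).
It fails at once if a bystander is moved by more than 25 mm (distance of any of screwdriver, motor, mouse from where it was at the start of the episode above 0.025 m).
It also fails if it takes over 72 s, if anything falls off the work surface, if the arm or the gripper's body presses on something with over 40 N, if the wrist force passes 120 N, or if a joint passes its speed limit or range.

## Working session

There is one attempt and no reset: what is moved stays moved. The work goes in short steps, Python scripts to look and compute and a tool call to move; the robot and the scene stay as the last step left them, time stands still between calls to the robot, and variables do not carry over. Pictures are saved under pics/ and viewed, at most 10 in all, crops included, and the job is handed in when it is done.

Besides the shell and the picture viewer there is one more tool, called after "Request:" in YAML: its name, and indented under it one key for each argument. jog_arm: Moves the arm, as the interface text tells. Its arguments: {"type":"object","properties":{"deltas":{"type":"array"},"squeeze":{"type":"number"}},"required":["deltas"]}

```bash
mkdir -p pics; ls; python3 - <<'E'
from workcell import readout, read_camera
import cv2
for n in("scene","top"):
    c=read_camera(n);cv2.imwrite(f"pics/{n}0.png",c["color"]);print({k:v for k,v in c.items() if k!="color"})
print(readout.read_state())
E
```

```text
pics
{'fx': 382.07906528252806, 'fy': 382.07906528252806, 'cx': 315.0625390310053, 'cy': 201.2161068895929, 'origin': array([-0.02597461, -0.52926439,  0.61485761]), 'attitude': array([-2.06236931,  1.1066488 , -0.52245612])}
{'fx': 415.2557563022131, 'fy': 415.2557563022131, 'cx': 316.99222961147615, 'cy': 193.93281054215296, 'origin': array([ 0.34865121, -0.18228605,  0.897582  ]), 'attitude': array([-2.13365288,  2.1438782 , -0.2324247 ])}
{'time': 0.1, 'q': array([-1.19895639e+00,  2.64699316e-01,  1.60527416e+00,  3.02584100e-05,
        1.27374313e+00, -3.69178480e-02]), 'joint_vel': array([-0.00011343, -0.00035154, -0.00344354, -0.00137272, -0.00164011,
       -0.00203565]), 'joint_torque': array([ 1.39583885e-04, -5.16706431e+01, -3.68590128e+01, -8.68367948e-06,
        6.26335881e-03, -7.33371166e-06]), 'tool_pos': array([ 0.26804932, -0.61877969,  0.2470522 ]), 'tcp_rot': array([-3.07415483e+00, -6.37174867e-01,  5.10952547e-04]), 'wrist_force': array([-0.08178837,  0.96900834, -0.49504611]), 'torque': array([ 0.02636075,  0.03195574, -0.00744566]), 'grip_force': 0.0, 'width': 0.9997520980073142}
```

View pics/top0.png

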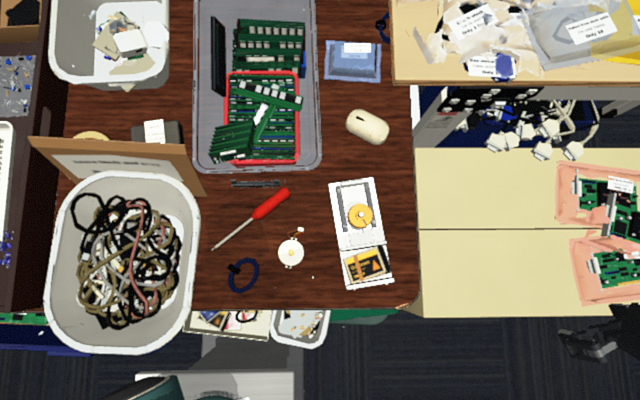

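View pics/scene0.png

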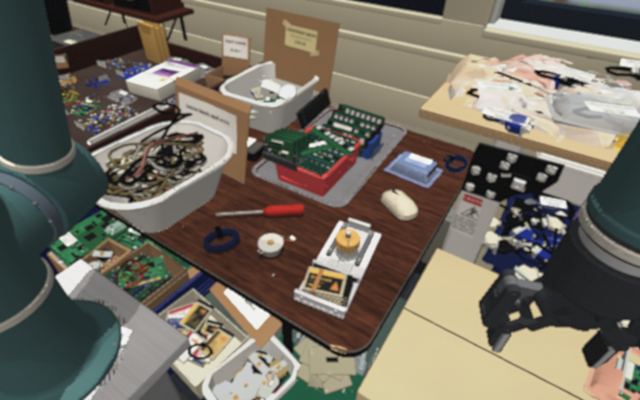

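Top view: the nut is at about (361,216), with holder corners at about (330,183), (374,178), (393,285) and (345,289). The lip end is up and the cards are at (365,267). The screwdriver and motor lie to the left, and the mouse is at (368,127).

```bash
cat >h.py <<'E'
import numpy as np,cv2
from scipy.spatial.transform import Rotation as R
from workcell import readout, read_camera, bot
def cast(c,uv,z):
    uv=np.atleast_2d(uv).astype(float)
    d=np.c_[(uv[:,0]-c["cx"])/c["fx"],(uv[:,1]-c["cy"])/c["fy"],np.ones(len(uv))]@R.from_rotvec(c["attitude"]).as_matrix().T
    o=c["origin"];return o+d*((z-o[2])/d[:,2])[:,None]
def proj(c,p):
    q=(np.atleast_2d(p)-c["origin"])@R.from_rotvec(c["attitude"]).as_matrix()
    return np.c_[q[:,0]/q[:,2]*c["fx"]+c["cx"],q[:,1]/q[:,2]*c["fy"]+c["cy"]]
E
python3 - <<'E'
from h import *
c=read_camera("top");s=read_camera("scene")
for n,k,(x0,y0,x1,y1) in(("top",c,(335,195,390,237)),("scene",s,(325,220,370,262))):
    hsv=cv2.cvtColor(k["color"],cv2.COLOR_BGR2HSV)
    m=cv2.inRange(hsv,(12,110,90),(32,255,255));w=np.zeros_like(m);w[y0:y1,x0:x1]=m[y0:y1,x0:x1]
    cs,_=cv2.findContours(w,0,1);b=max(cs,key=cv2.contourArea)
    (u,v),r=cv2.minEnclosingCircle(b);print(n,u,v,r,cv2.boundingRect(b),cast(k,[u,v],.055 if n=="top" else .05))
# holder: white-ish mask
g=c["color"].min(2);m=(g>120).astype(np.uint8)*255;w=np.zeros_like(m);w[165:300,322:405]=m[165:300,322:405]
cs,_=cv2.findContours(cv2.morphologyEx(w,3,np.ones((9,9))),0,1);b=max(cs,key=cv2.contourArea)
box=cv2.boxPoints(cv2.minAreaRect(b));print(box,cast(c,box,.011),sep="\n")
a=cv2.resize(c["color"][165:300,310:410],None,fx=4.4,fy=4.4,interpolation=3);bb=cv2.resize(s["color"][205:325,280:395],None,fx=4.95,fy=4.95,interpolation=3)
H=594;cv2.imwrite("pics/crop1.png",cv2.resize(np.hstack([a[:H],bb[:H]]),(800,int(800*H/(a.shape[1]+bb.shape[1])))))
E
```

```text
top 360.059326171875 215.7881317138672 12.377531051635742 (348, 204, 25, 24) [[ 0.46035787 -0.29793386  0.055     ]]
scene 347.004638671875 240.2832794189453 11.97297477722168 (336, 229, 23, 24) [[ 0.45999286 -0.29701892  0.05      ]]
[[327.36652 183.27806]
 [376.12408 174.9789 ]
 [394.4646  282.72943]
 [345.70703 291.02863]]
[[ 0.5380103  -0.23417794  0.011     ]
 [ 0.55658336 -0.34190814  0.011     ]
 [ 0.32422444 -0.37274849  0.011     ]
 [ 0.30816008 -0.26967207  0.011     ]]
```

View pics/crop1.png

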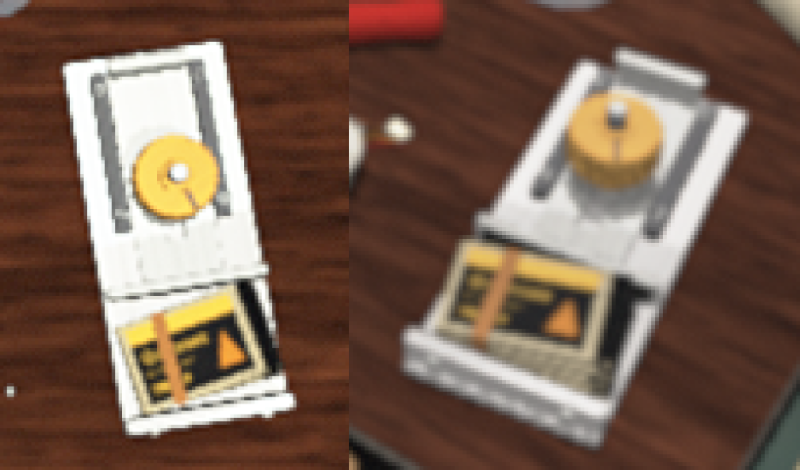

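The nut is near (0.460, -0.2975) and the holder's yaw is about 8°. Plan: gripper shut, the side (tool +x face) pressed on the rim. The tool orbits the nut while yawing with it, in 4 contact arcs of 272°, with a clear return orbit after each arc.

```bash
cat >>h.py <<'E'
def to(x,y,z,yaw):
    s=readout.read_state();r=R.from_rotvec(s["tcp_rot"])
    t=R.from_euler("z",yaw,degrees=True)*R.from_rotvec([np.pi,0,0])
    print("t",s["time"],"pos",s["tool_pos"].round(4),"q",s["q"].round(2),"F",s["wrist_force"].round(1),"yaw",np.degrees(np.arctan2(*r.as_matrix()[1::-1,0])).round(2))
    print("shift",r.inv().apply(np.array([x,y,z])-s["tool_pos"]).round(4),"turn",np.degrees((r.inv()*t).as_rotvec()).round(2))
E
python3 - <<'E'
from h import *
print([a for a in dir(bot) if a[0]!="_"],bot.tip_extent)
to(.452,-.253,.16,-80)
# arc rows about nut at tool +x distance D, anticlockwise
D=.0355;c=np.array([D,0])
for k in range(1,9):
    a=np.radians(-8.5*k);v=c-np.array([D*np.cos(a),D*np.sin(a)]);print((v*1000).round(2),-8.5*k)
E
```

```text
['MotionError', 'tip_extent'] 0.017
t 0.2 pos [ 0.2681 -0.619   0.2474] q [-1.2   0.26  1.6  -0.    1.27 -0.04] F [ 0.1 -0.4  0.6] yaw 23.42
shift [ 0.3142 -0.2626  0.0878] turn [-6.0000e-02  8.0000e-02  1.0342e+02]
[0.39 5.25] -8.5
[ 1.55 10.38] -17.0
[ 3.46 15.28] -25.5
[ 6.07 19.85] -34.0
[ 9.33 23.98] -42.5
[13.16 27.59] -51.0
[17.48 30.59] -59.5
[22.2  32.92] -68.0
```

Request:
jog_arm:
  deltas: [0.314, -0.263, 0, 0, 0, 60, -1, 0.314, -0.263, 0, 0, 0, 60, -1, 0.314, -0.263, 0, 0, 0, 60, -1, 0.314, -0.263, 0, 0, 0, 60, -1, 0.314, -0.263, 0, 0, 0, 60, -1, 0.314, -0.263, 0, 0, 0, 60, -1, 0.314, -0.263, 0, 0, 0, 60, -1, 0.314, -0.263, 0, 0, 0, 60, -1]
  squeeze: 40

```text
time: 1.0
tool_pos: [0.4429, -0.2706, 0.2483]
tcp_rot: [2.981, -0.992, 0.001]
wrist_force: [0.8, -0.6, 0.0]
width: 0.0
grip_force: 0.0
```

```bash
python3 -c "
from h import *
to(.452,-.253,.12,-80)"
```

```text
t 1.0 pos [ 0.4429 -0.2706  0.2483] q [-0.6  -0.03  1.93 -0.    1.24  1.62] F [ 0.8 -0.6  0. ] yaw -36.82
shift [-0.0033 -0.0196  0.1283] turn [-0.000e+00 -3.000e-02  4.318e+01]
```

Request:
jog_arm:
  deltas: [-0.003, -0.02, 0.05, 0, 0, 8, -1, -0.003, -0.02, 0.1, 0, 0, 16, -1, -0.003, -0.02, 0.128, 0, 0, 24, -1, -0.003, -0.02, 0.128, 0, 0, 32, -1, -0.003, -0.02, 0.128, 0, 0, 40, -1, -0.003, -0.02, 0.128, 0, 0, 43.2, -1, -0.003, -0.02, 0.128, 0, 0, 43.2, -1, -0.003, -0.02, 0.128, 0, 0, 43.2, -1]

```text
time: 1.8
tool_pos: [0.452, -0.2543, 0.1203]
tcp_rot: [2.412, -2.013, -0.0]
wrist_force: [0.2, 1.0, -0.1]
width: 0.0
grip_force: 0.0
```

```bash
python3 -c "
from h import *
to(.452,-.253,.064,-80)
for n in ('top','scene'):
    c=read_camera(n);u,v=proj(c,[.46,-.29,.05])[0].astype(int);print(u,v)
    a=cv2.resize(c['color'][v-50:v+50,u-65:u+65],(400,308),interpolation=3);cv2.imwrite('pics/z%s.png'%n,a)
cv2.imwrite('pics/close1.png',np.hstack([cv2.imread('pics/ztop.png'),a]))"
```

```text
t 1.8 pos [ 0.452  -0.2543  0.1203] q [-0.56  0.09  2.06 -0.    0.99  2.4 ] F [ 0.2  1.  -0.1] yaw -79.69
shift [-0.0013 -0.0003  0.0563] turn [0.01 0.   0.31]
355 216
344 238
```

View pics/close1.png

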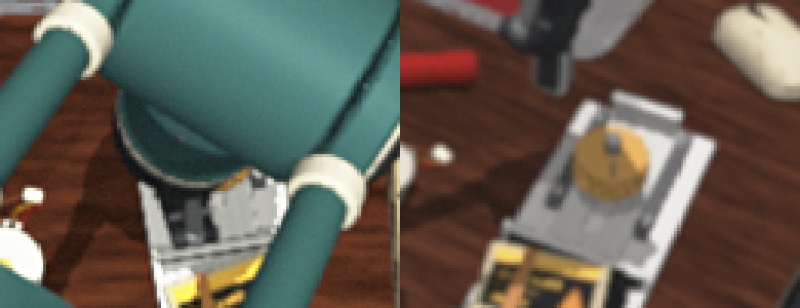

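Close look: the shut fingers hover to the left of the nut in the scene view. The nut at about (610,160) in the crop is unobstructed, and its line points toward the camera.

Request:
jog_arm:
  deltas: [0, 0, 0.03, 0, 0, 0, -1, 0, 0, 0.056, 0, 0, 0, -1, 0, 0, 0.056, 0, 0, 0, -1, 0, 0, 0.056, 0, 0, 0, -1, 0.003, 0, 0.056, 0, 0, 0, -1, 0.006, 0, 0.056, 0, 0, 0, -1, 0.006, 0, 0.056, 0, 0, 0, -1]

```text
time: 2.6
tool_pos: [0.4542, -0.2612, 0.0657]
tcp_rot: [-2.41, 2.015, -0.004]
wrist_force: [-0.4, 0.3, 0.7]
width: 0.003
grip_force: 0.0
```

Request:
jog_arm:
  deltas: [0.001, 0, 0, 0, 0, 0, -1, 0.001, 0, 0, 0, 0, 0, -1]

```text
time: 2.8
tool_pos: [0.4535, -0.2614, 0.0647]
tcp_rot: [-2.41, 2.015, -0.001]
wrist_force: [-0.4, -0.1, 0.4]
width: 0.0
grip_force: 0.0
```

Request:
jog_arm:
  deltas: [0.001, 0, 0, 0, 0, 0, -1, 0.001, 0, 0, 0, 0, 0, -1]

```text
time: 3.0
tool_pos: [0.4534, -0.2618, 0.0644]
tcp_rot: [-2.41, 2.015, 0.001]
wrist_force: [-0.8, 2.6, 2.0]
width: -0.003
grip_force: 1.1
```

Request:
jog_arm:
  deltas: [0.001, 0, 0, 0, 0, 0, -1, 0.001, 0, 0, 0, 0, 0, -1, 0.001, 0, 0, 0, 0, 0, -1]

```text
time: 3.3
tool_pos: [0.4534, -0.2621, 0.0643]
tcp_rot: [-2.409, 2.014, 0.003]
wrist_force: [-0.7, 5.2, 4.7]
width: -0.001
grip_force: 2.8
```

Request:
jog_arm:
  deltas: [0.0004, 0.005, 0, 0, 0, -8.5, -1, 0.0015, 0.0099, -0.0001, 0, 0, -17, -1, 0.0033, 0.0146, -0.0001, 0, 0, -25.5, -1, 0.0058, 0.019, -0.0002, 0, 0, -34, -1]

```text
time: 3.7
tool_pos: [0.4356, -0.2722, 0.0642]
tcp_rot: [2.898, -1.212, -0.001]
wrist_force: [-0.4, -0.2, -0.2]
width: -0.0
grip_force: 0.1
```

```bash
python3 -c "
from h import *
to(.46,-.2975,.0645,0)"
```

```text
t 3.7 pos [ 0.4356 -0.2722  0.0642] q [-0.61  0.15  2.11 -0.    0.88  1.76] F [-0.4 -0.2 -0.2] yaw -45.4
shift [ 0.0352  0.0004 -0.0003] turn [ 1.00e-02  3.00e-02 -4.54e+01]
```

Request:
jog_arm:
  deltas: [0.001, 0, 0, 0, 0, 0, -1, 0.001, 0, 0, 0, 0, 0, -1]

```text
time: 3.9
tool_pos: [0.4357, -0.2725, 0.0641]
tcp_rot: [-2.892, 1.227, 0.004]
wrist_force: [-3.3, 2.0, 2.6]
width: 0.0
grip_force: 2.2
```

Request:
jog_arm:
  deltas: [0.001, 0, 0, 0, 0, 0, -1, 0.001, 0, 0, 0, 0, 0, -1]

```text
time: 4.1
tool_pos: [0.4359, -0.2725, 0.0641]
tcp_rot: [-2.892, 1.225, 0.007]
wrist_force: [-5.9, 4.6, 4.7]
width: 0.004
grip_force: 3.6
```

Request:
jog_arm:
  deltas: [0.0007, 0, 0, 0, 0, 0, -1, 0.0007, 0, 0, 0, 0, 0, -1]

```text
time: 4.3
tool_pos: [0.4361, -0.2725, 0.064]
tcp_rot: [-2.891, 1.225, 0.009]
wrist_force: [-6.2, 5.6, 7.1]
width: 0.002
grip_force: 4.4
```

```bash
python3 -c "
from h import *
to(.46,-.2975,.0645,0)
c=read_camera('scene');u,v=346,240
cv2.imwrite('pics/nut2.png',cv2.resize(c['color'][v-45:v+45,u-60:u+60],(480,360),interpolation=3))"
```

```text
t 4.3 pos [ 0.4361 -0.2725  0.064 ] q [-0.61  0.16  2.11  0.    0.88  1.76] F [-6.2  5.6  7.1] yaw -45.92
shift [ 0.0346  0.0002 -0.0007] turn [ -0.08   0.32 -45.92]
```

View pics/nut2.png

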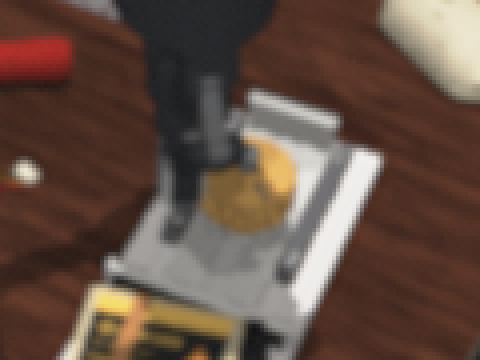

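The view shows the fingers against the nut's left rim; the line is unclear. Contact centre is about (0.460, -0.297), stiffness about 3 N/mm.

Request:
jog_arm:
  deltas: [0.0004, 0.0049, 0, 0, 0, -8.5, -1, 0.0014, 0.0097, -0.0001, 0, 0, -17, -1, 0.0032, 0.0142, -0.0001, 0, 0, -25.5, -1, 0.0056, 0.0185, -0.0002, 0, 0, -34, -1]

```text
time: 4.75
tool_pos: [0.4271, -0.2904, 0.0642]
tcp_rot: [-3.124, 0.316, 0.005]
wrist_force: [-4.4, 2.4, 2.1]
width: 0.0
grip_force: 2.4
```

```bash
python3 -c "
from h import *
to(.46,-.297,.0645,0)"
```

```text
t 4.75 pos [ 0.4271 -0.2904  0.0642] q [-0.64  0.16  2.1  -0.    0.88  1.13] F [-4.4  2.4  2.1] yaw -11.54
shift [ 0.0336 -0.0001 -0.0004] turn [ -0.07   0.19 -11.54]
```

Request:
jog_arm:
  deltas: [0.0006, 0.005, 0, 0, 0, -8.5, -1, 0.0018, 0.0098, -0.0001, 0, 0, -17, -1, 0.0038, 0.0144, -0.0001, 0, 0, -25.5, -1, 0.0064, 0.0186, -0.0002, 0, 0, -34, -1, 0.0096, 0.0223, -0.0003, 0, 0, -42.5, -1]

```text
time: 5.25
tool_pos: [0.4324, -0.3155, 0.0646]
tcp_rot: [3.027, 0.839, -0.004]
wrist_force: [-4.5, -1.5, 0.2]
width: -0.002
grip_force: 2.2
```

```bash
python3 -c "
from h import *
to(.461,-.297,.0645,0)"
```

```text
t 5.25 pos [ 0.4324 -0.3155  0.0646] q [-0.68  0.19  2.06 -0.    0.89  0.36] F [-4.5 -1.5  0.2] yaw 30.96
shift [ 0.0341 -0.0011 -0.    ] turn [1.000e-02 1.300e-01 3.096e+01]
```

Request:
jog_arm:
  deltas: [0.0006, 0.005, 0, 0, 0, -8.5, -1, 0.0017, 0.0098, -0.0001, 0, 0, -17, -1, 0.0036, 0.0145, -0.0001, 0, 0, -25.5, -1, 0.0062, 0.0188, -0.0002, 0, 0, -34, -1, 0.0093, 0.0226, -0.0003, 0, 0, -42.5, -1]

```text
time: 5.75
tool_pos: [0.4531, -0.3305, 0.065]
tcp_rot: [2.517, 1.878, -0.001]
wrist_force: [-0.4, -1.5, -0.8]
width: -0.002
grip_force: 0.7
```

```bash
python3 -c "
from h import *
to(.461,-.297,.0645,0)"
```

```text
t 5.75 pos [ 0.4531 -0.3305  0.065 ] q [-0.67  0.23  2.01 -0.    0.9  -0.38] F [-0.4 -1.5 -0.8] yaw 73.44
shift [ 0.0344 -0.002   0.0004] turn [8.000e-02 5.000e-02 7.344e+01]
```

```bash
cat >>h.py <<'E'
def arc(C,r,n,step=8.5,z=None,k=3000.):
    s=readout.read_state();Rt=R.from_rotvec(s["tcp_rot"]);x=Rt.as_matrix()[:,0];psi=np.arctan2(x[1],x[0])
    u=np.array([np.cos(psi),np.sin(psi)]);F=s["wrist_force"]
    p=s["tool_pos"][:2]-u*(F[:2]@u)/k
    M=np.array([[u[0],u[1]],[u[1],-u[0]]])
    print("t",s["time"],"pos",s["tool_pos"].round(4),"psi",np.degrees(psi).round(1),"F",F.round(1),"radial",(F[:2]@u).round(1),"q6",s["q"][5].round(2),"C in tool",(M@(np.array(C)-s["tool_pos"][:2])).round(4))
    for i in range(1,n+1):
        a=psi+np.radians(step*i);d=M@(np.array(C)-r*np.array([np.cos(a),np.sin(a)])-p)
        print(d.round(4),-step*i)
E
python3 -c "
from h import *
arc((.461,-.2963),.0326,8)
print()
for k in range(1,9):
    a=np.radians(8.5*k);print((.0326*np.array([1-np.cos(a),np.sin(a)])).round(4))"
```

```text
t 5.75 pos [ 0.4531 -0.3305  0.065 ] psi 73.4 F [-0.4 -1.5 -0.8] radial -1.6 q6 -0.38 C in tool [ 0.035  -0.0022]
[0.0023 0.0026] -8.5
[0.0033 0.0073] -17.0
[0.0051 0.0119] -25.5
[0.0075 0.016 ] -34.0
[0.0105 0.0198] -42.5
[0.014  0.0232] -51.0
[0.018  0.0259] -59.5
[0.0223 0.028 ] -68.0

[0.0004 0.0048]
[0.0014 0.0095]
[0.0032 0.014 ]
[0.0056 0.0182]
[0.0086 0.022 ]
[0.0121 0.0253]
[0.0161 0.0281]
[0.0204 0.0302]
```

Request:
jog_arm:
  deltas: [0.0023, 0.003, 0, 0, 0, -8.5, -1, 0.0033, 0.0073, -0.0001, 0, 0, -17, -1, 0.0051, 0.0119, -0.0001, 0, 0, -25.5, -1, 0.0075, 0.016, -0.0002, 0, 0, -34, -1, 0.0105, 0.0198, -0.0003, 0, 0, -42.5, -1, 0.014, 0.0232, -0.0003, 0, 0, -51, -1, 0.018, 0.0259, -0.0004, 0, 0, -59.5, -1]

```text
time: 6.45
tool_pos: [0.4851, -0.322, 0.066]
tcp_rot: [1.252, 2.875, -0.004]
wrist_force: [2.7, -4.1, -3.0]
width: -0.001
grip_force: 2.4
```

```bash
python3 -c "
from h import *
arc((.461,-.2963),.0326,7)
c=read_camera('top');u,v=360,216
cv2.imwrite('pics/nut3.png',cv2.resize(c['color'][v-45:v+45,u-60:u+60],(480,360),interpolation=3))"
```

```text
t 6.45 pos [ 0.4851 -0.322   0.066 ] psi 132.9 F [ 2.7 -4.1 -3. ] radial -4.8 q6 -1.38 C in tool [ 0.0352 -0.0001]
[0.0014 0.0047] -8.5
[0.0025 0.0094] -17.0
[0.0042 0.0139] -25.5
[0.0066 0.0181] -34.0
[0.0096 0.0219] -42.5
[0.0131 0.0252] -51.0
[0.0171 0.028 ] -59.5
```

Request:
jog_arm:
  deltas: [0.0012, 0.0047, 0, 0, 0, -8.5, -1, 0.0023, 0.0094, 0, 0, 0, -17, -1, 0.004, 0.0139, 0, 0, 0, -25.5, -1, 0.0064, 0.0181, 0, 0, 0, -34, -1, 0.0095, 0.0219, 0, 0, 0, -42.5, -1, 0.013, 0.0252, 0, 0, 0, -51, -1, 0.017, 0.028, 0, 0, 0, -59.5, -1]

```text
time: 7.2
tool_pos: [0.4956, -0.2892, 0.0665]
tcp_rot: [-0.336, 3.116, -0.006]
wrist_force: [7.4, -0.2, -4.7]
width: -0.002
grip_force: 3.4
```

```bash
python3 -c "
from h import *
arc((.461,-.2963),.0405,8,-8.5)
r=.0405
print()
for k in range(1,9):
    a=np.radians(8.5*k);print((r*np.array([1-np.cos(a),-np.sin(a)])).round(4))"
```

```text
t 7.2 pos [ 0.4956 -0.2892  0.0665] psi -167.7 F [ 7.4 -0.2 -4.7] radial -7.2 q6 -2.36 C in tool [0.0353 0.0005]
[-0.0071 -0.0055] 8.5
[-0.0058 -0.0114] 17.0
[-0.0036 -0.0169] 25.5
[-0.0006 -0.0222] 34.0
[ 0.0031 -0.0269] 42.5
[ 0.0075 -0.031 ] 51.0
[ 0.0124 -0.0344] 59.5
[ 0.0178 -0.0371] 68.0

[ 0.0004 -0.006 ]
[ 0.0018 -0.0118]
[ 0.0039 -0.0174]
[ 0.0069 -0.0226]
[ 0.0106 -0.0274]
[ 0.015  -0.0315]
[ 0.0199 -0.0349]
[ 0.0253 -0.0376]
```

Request:
jog_arm:
  deltas: [-0.008, 0, 0.001, 0, 0, 0, -1, -0.0076, -0.006, 0.002, 0, 0, 8.5, -1, -0.0062, -0.0118, 0.002, 0, 0, 17, -1, -0.0041, -0.0174, 0.002, 0, 0, 25.5, -1, -0.0011, -0.0226, 0.002, 0, 0, 34, -1, 0.0026, -0.0274, 0.002, 0, 0, 42.5, -1, 0.007, -0.0315, 0.002, 0, 0, 51, -1, 0.0119, -0.0349, 0.002, 0, 0, 59.5, -1]

```text
time: 8.0
tool_pos: [0.488, -0.3255, 0.0635]
tcp_rot: [1.277, 2.87, -0.001]
wrist_force: [0.1, 1.0, -0.3]
width: -0.003
grip_force: 0.0
```

Request:
jog_arm:
  deltas: [0.0004, -0.006, 0, 0, 0, 8.5, -1, 0.0018, -0.0118, 0, 0, 0, 17, -1, 0.0039, -0.0174, 0, 0, 0, 25.5, -1, 0.0069, -0.0226, 0, 0, 0, 34, -1, 0.0106, -0.0274, 0, 0, 0, 42.5, -1, 0.015, -0.0315, 0, 0, 0, 51, -1, 0.0199, -0.0349, 0, 0, 0, 59.5, -1, 0.0253, -0.0376, 0, 0, 0, 68, -1]

```text
time: 8.8
tool_pos: [0.443, -0.3323, 0.0636]
tcp_rot: [2.664, 1.665, -0.0]
wrist_force: [-0.9, 0.1, 0.8]
width: 0.004
grip_force: 0.0
```

Request:
jog_arm:
  deltas: [0.0004, -0.006, 0, 0, 0, 8.5, -1, 0.0018, -0.0118, 0, 0, 0, 17, -1, 0.0039, -0.0174, 0, 0, 0, 25.5, -1, 0.0069, -0.0226, 0, 0, 0, 34, -1, 0.0106, -0.0274, 0, 0, 0, 42.5, -1, 0.015, -0.0315, 0, 0, 0, 51, -1, 0.0199, -0.0349, 0, 0, 0, 59.5, -1, 0.0253, -0.0376, 0, 0, 0, 68, -1]

```text
time: 9.6
tool_pos: [0.4199, -0.293, 0.0636]
tcp_rot: [3.139, -0.109, -0.0]
wrist_force: [-0.3, 0.2, -0.4]
width: -0.002
grip_force: 0.0
```

Request:
jog_arm:
  deltas: [0.0004, -0.006, 0, 0, 0, 8.5, -1, 0.0018, -0.0118, 0, 0, 0, 17, -1, 0.0039, -0.0174, 0, 0, 0, 25.5, -1, 0.0069, -0.0226, 0, 0, 0, 34, -1, 0.0106, -0.0274, 0, 0, 0, 42.5, -1, 0.015, -0.0315, 0, 0, 0, 51, -1, 0.0199, -0.0349, 0, 0, 0, 59.5, -1, 0.0253, -0.0376, 0, 0, 0, 68, -1]

```text
time: 10.4
tool_pos: [0.4476, -0.2569, 0.0636]
tcp_rot: [2.542, -1.846, 0.0]
wrist_force: [-0.5, 0.3, 0.1]
width: 0.001
grip_force: 0.0
```

```bash
python3 -c "
from h import *
arc((.4614,-.2966),.0326,8)
c=read_camera('scene');u,v=346,240
cv2.imwrite('pics/nut4.png',cv2.resize(c['color'][v-45:v+45,u-60:u+60],(480,360),interpolation=3))"
```

```text
t 10.4 pos [ 0.4476 -0.2569  0.0636] psi -72.0 F [-0.5  0.3  0.1] radial -0.5 q6 2.26 C in tool [ 0.042  -0.0008]
[0.0096 0.004 ] -8.5
[0.0107 0.0087] -17.0
[0.0124 0.0132] -25.5
[0.0148 0.0174] -34.0
[0.0178 0.0212] -42.5
[0.0213 0.0245] -51.0
[0.0253 0.0273] -59.5
[0.0296 0.0294] -68.0
```

View pics/nut4.png

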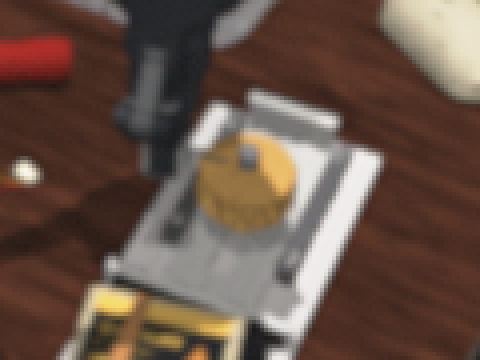

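Picture: the stud is at (248,155) and the line now points left in the image. That agrees with about 270° of nut turn from its first direction. The tool is clear of the nut.

Request:
jog_arm:
  deltas: [0.006, -0.0008, 0, 0, 0, 0, -1, 0.009, -0.0008, 0, 0, 0, 0, -1, 0.0094, -0.0008, 0, 0, 0, 0, -1, 0.0098, 0.004, 0, 0, 0, -8.5, -1, 0.0108, 0.0087, -0.0001, 0, 0, -17, -1, 0.0126, 0.0132, -0.0001, 0, 0, -25.5, -1, 0.015, 0.0174, -0.0002, 0, 0, -34, -1]

```text
time: 11.15
tool_pos: [0.4334, -0.2755, 0.0634]
tcp_rot: [-2.978, 0.993, 0.008]
wrist_force: [-5.1, 4.3, 4.0]
width: -0.001
grip_force: 2.9
```

```bash
python3 -c "
from h import *
arc((.4614,-.2966),.0326,8)"
```

```text
t 11.15 pos [ 0.4334 -0.2755  0.0634] psi -36.9 F [-5.1  4.3  4. ] radial -6.7 q6 1.6 C in tool [0.0351 0.0001]
[0.0006 0.0049] -8.5
[0.0017 0.0097] -17.0
[0.0034 0.0142] -25.5
[0.0058 0.0184] -34.0
[0.0088 0.0221] -42.5
[0.0123 0.0255] -51.0
[0.0163 0.0282] -59.5
[0.0206 0.0303] -68.0
```

Request:
jog_arm:
  deltas: [0.0006, 0.0049, 0, 0, 0, -8.5, -1, 0.0017, 0.0097, -0.0001, 0, 0, -17, -1, 0.0034, 0.0142, -0.0001, 0, 0, -25.5, -1, 0.0058, 0.0184, -0.0002, 0, 0, -34, -1, 0.0088, 0.0221, -0.0003, 0, 0, -42.5, -1, 0.0123, 0.0255, -0.0003, 0, 0, -51, -1, 0.0163, 0.0282, -0.0004, 0, 0, -59.5, -1, 0.0206, 0.0303, -0.0004, 0, 0, -68, -1]

```text
time: 11.95
tool_pos: [0.4315, -0.3141, 0.0638]
tcp_rot: [-3.025, -0.843, 0.006]
wrist_force: [-5.3, -2.7, 1.7]
width: 0.001
grip_force: 2.5
```

```bash
python3 -c "
from h import *
arc((.4614,-.2966),.0326,8)"
```

```text
t 11.95 pos [ 0.4315 -0.3141  0.0638] psi 31.1 F [-5.3 -2.7  1.7] radial -5.9 q6 0.35 C in tool [0.0346 0.0005]
[0.0004 0.0053] -8.5
[0.0015 0.01  ] -17.0
[0.0032 0.0146] -25.5
[0.0056 0.0187] -34.0
[0.0086 0.0225] -42.5
[0.0122 0.0259] -51.0
[0.0161 0.0286] -59.5
[0.0205 0.0307] -68.0
```

Stable, so I'll chain the rest of arc 2 (8 + 8 + 3 rows).

Request:
jog_arm:
  deltas: [0.0005, 0.0052, 0, 0, 0, -8.5, -1, 0.0016, 0.01, -0.0001, 0, 0, -17, -1, 0.0034, 0.0145, -0.0001, 0, 0, -25.5, -1, 0.0058, 0.0187, -0.0002, 0, 0, -34, -1, 0.0088, 0.0225, -0.0003, 0, 0, -42.5, -1, 0.0124, 0.0258, -0.0003, 0, 0, -51, -1, 0.0163, 0.0286, -0.0004, 0, 0, -59.5, -1, 0.0207, 0.0306, -0.0004, 0, 0, -68, -1]

```text
time: 12.75
tool_pos: [0.4668, -0.3309, 0.0645]
tcp_rot: [2.037, 2.39, -0.003]
wrist_force: [0.2, -2.8, -2.5]
width: -0.0
grip_force: 1.7
```

```bash
python3 -c "
from h import *
arc((.4614,-.2966),.0326,8)"
```

```text
t 12.75 pos [ 0.4668 -0.3309  0.0645] psi 99.1 F [ 0.2 -2.8 -2.5] radial -2.8 q6 -0.82 C in tool [0.0348 0.0001]
[0.0016 0.0049] -8.5
[0.0026 0.0096] -17.0
[0.0044 0.0141] -25.5
[0.0068 0.0183] -34.0
[0.0098 0.0221] -42.5
[0.0133 0.0254] -51.0
[0.0173 0.0282] -59.5
[0.0216 0.0303] -68.0
```

Request:
jog_arm:
  deltas: [0.0005, 0.0048, 0, 0, 0, -8.5, -1, 0.0015, 0.0095, -0.0001, 0, 0, -17, -1, 0.0033, 0.014, -0.0001, 0, 0, -25.5, -1, 0.0057, 0.0182, -0.0002, 0, 0, -34, -1, 0.0087, 0.022, -0.0003, 0, 0, -42.5, -1, 0.0122, 0.0253, -0.0003, 0, 0, -51, -1, 0.0162, 0.0281, -0.0004, 0, 0, -59.5, -1, 0.0205, 0.0302, -0.0004, 0, 0, -68, -1]

```text
time: 13.55
tool_pos: [0.4954, -0.3058, 0.0655]
tcp_rot: [0.353, 3.118, -0.004]
wrist_force: [3.3, -1.5, -2.9]
width: -0.0
grip_force: 2.1
```

```bash
python3 -c "
from h import *
arc((.4614,-.2966),.0326,8)"
```

```text
t 13.55 pos [ 0.4954 -0.3058  0.0655] psi 167.1 F [ 3.3 -1.5 -2.9] radial -3.5 q6 -1.94 C in tool [0.0352 0.0014]
[0.0018 0.0062] -8.5
[0.0028 0.0109] -17.0
[0.0046 0.0154] -25.5
[0.007  0.0196] -34.0
[0.01   0.0234] -42.5
[0.0135 0.0267] -51.0
[0.0174 0.0295] -59.5
[0.0218 0.0316] -68.0
```

Request:
jog_arm:
  deltas: [0.0012, 0.0058, 0, 0, 0, -8.5, -1, 0.0024, 0.0105, -0.0001, 0, 0, -17, -1, 0.0043, 0.015, -0.0001, 0, 0, -25.5, -1, -0.0014, 0.0188, 0.001, 0, 0, -25.5, -1, -0.0035, 0.0132, 0.001, 0, 0, -17, -1, -0.0049, 0.0074, 0.001, 0, 0, -8.5, -1, -0.0053, 0.0014, 0.001, 0, 0, 0, -1, -0.0049, -0.0046, 0.001, 0, 0, 8.5, -1]

```text
time: 14.35
tool_pos: [0.4973, -0.3105, 0.0639]
tcp_rot: [-0.607, -3.082, 0.0]
wrist_force: [-0.3, -0.0, -0.3]
width: -0.002
grip_force: 0.0
```

Request:
jog_arm:
  deltas: [0.0004, -0.006, 0, 0, 0, 8.5, -1, 0.0018, -0.0118, 0, 0, 0, 17, -1, 0.0039, -0.0174, 0, 0, 0, 25.5, -1, 0.0069, -0.0226, 0, 0, 0, 34, -1, 0.0106, -0.0274, 0, 0, 0, 42.5, -1, 0.015, -0.0315, 0, 0, 0, 51, -1, 0.0199, -0.0349, 0, 0, 0, 59.5, -1, 0.0253, -0.0376, 0, 0, 0, 68, -1]

```text
time: 15.15
tool_pos: [0.4595, -0.336, 0.0639]
tcp_rot: [-2.227, -2.216, 0.001]
wrist_force: [-0.1, 0.9, -0.5]
width: -0.001
grip_force: 0.0
```

Request:
jog_arm:
  deltas: [0.0004, -0.006, 0, 0, 0, 8.5, -1, 0.0018, -0.0118, 0, 0, 0, 17, -1, 0.0039, -0.0174, 0, 0, 0, 25.5, -1, 0.0069, -0.0226, 0, 0, 0, 34, -1, 0.0106, -0.0274, 0, 0, 0, 42.5, -1, 0.015, -0.0315, 0, 0, 0, 51, -1, 0.0199, -0.0349, 0, 0, 0, 59.5, -1, 0.0253, -0.0376, 0, 0, 0, 68, -1]

```text
time: 15.95
tool_pos: [0.4218, -0.3105, 0.0639]
tcp_rot: [-3.085, -0.592, 0.001]
wrist_force: [0.4, 0.2, 0.3]
width: 0.002
grip_force: 0.0
```

Request:
jog_arm:
  deltas: [0.0004, -0.006, 0, 0, 0, 8.5, -1, 0.0018, -0.0118, 0, 0, 0, 17, -1, 0.0039, -0.0174, 0, 0, 0, 25.5, -1, 0.0069, -0.0226, 0, 0, 0, 34, -1, 0.0106, -0.0274, 0, 0, 0, 42.5, -1, 0.015, -0.0315, 0, 0, 0, 51, -1, 0.0199, -0.0349, 0, 0, 0, 59.5, -1, 0.0253, -0.0376, 0, 0, 0, 68, -1]

```text
time: 16.75
tool_pos: [0.4313, -0.266, 0.064]
tcp_rot: [2.888, -1.234, -0.001]
wrist_force: [0.9, 0.3, -0.9]
width: 0.005
grip_force: 0.0
```

```bash
python3 -c "
from h import *
arc((.4614,-.2966),.0405,3,-8.5)"
```

```text
t 16.75 pos [ 0.4313 -0.266   0.064 ] psi -46.3 F [ 0.9  0.3 -0.9] radial 0.4 q6 1.78 C in tool [ 0.043  -0.0006]
[ 0.0031 -0.0066] 8.5
[ 0.0044 -0.0124] 17.0
[ 0.0066 -0.018 ] 25.5
```

Request:
jog_arm:
  deltas: [0.0031, -0.0066, 0, 0, 0, 8.5, -1, 0.0044, -0.0124, 0, 0, 0, 17, -1, 0.0066, -0.018, 0, 0, 0, 25.5, -1, 0.011, -0.0159, 0, 0, 0, 25.5, -1, 0.0136, -0.0146, 0, 0, 0, 25.5, -1, 0.0136, -0.0146, 0, 0, 0, 25.5, -1, 0.0118, -0.0101, 0, 0, 0, 17, -1, 0.0108, -0.0054, 0, 0, 0, 8.5, -1]

```text
time: 17.55
tool_pos: [0.441, -0.268, 0.0637]
tcp_rot: [-2.8, 1.42, 0.009]
wrist_force: [-4.0, 6.4, 5.6]
width: -0.002
grip_force: 3.7
```

```bash
python3 -c "
from h import *
arc((.4614,-.2966),.0326,8)"
```

```text
t 17.55 pos [ 0.441  -0.268   0.0637] psi -53.8 F [-4.   6.4  5.6] radial -7.6 q6 1.91 C in tool [0.0351 0.0005]
[0.0004 0.0053] -8.5
[0.0014 0.01  ] -17.0
[0.0032 0.0145] -25.5
[0.0056 0.0187] -34.0
[0.0086 0.0225] -42.5
[0.0121 0.0258] -51.0
[0.0161 0.0286] -59.5
[0.0204 0.0307] -68.0
```

Request:
jog_arm:
  deltas: [0.0004, 0.0051, 0, 0, 0, -8.5, -1, 0.0014, 0.0098, -0.0001, 0, 0, -17, -1, 0.0032, 0.0143, -0.0001, 0, 0, -25.5, -1, 0.0056, 0.0186, -0.0002, 0, 0, -34, -1, 0.0086, 0.0224, -0.0003, 0, 0, -42.5, -1, 0.0121, 0.0257, -0.0003, 0, 0, -51, -1, 0.0161, 0.0285, -0.0004, 0, 0, -59.5, -1, 0.0204, 0.0306, -0.0004, 0, 0, -68, -1]

```text
time: 18.35
tool_pos: [0.4275, -0.3045, 0.0639]
tcp_rot: [-3.116, -0.389, 0.007]
wrist_force: [-5.2, -0.5, 2.6]
width: 0.001
grip_force: 2.3
```

Request:
jog_arm:
  deltas: [0.0007, 0.0048, 0, 0, 0, -8.5, -1, 0.0018, 0.0095, -0.0001, 0, 0, -17, -1, 0.0036, 0.014, -0.0001, 0, 0, -25.5, -1, 0.006, 0.0182, -0.0002, 0, 0, -34, -1, 0.009, 0.022, -0.0003, 0, 0, -42.5, -1, 0.0124, 0.0252, -0.0003, 0, 0, -51, -1, 0.0164, 0.028, -0.0004, 0, 0, -59.5, -1, 0.0207, 0.03, -0.0004, 0, 0, -68, -1]

```text
time: 19.15
tool_pos: [0.4563, -0.3308, 0.0646]
tcp_rot: [2.366, 2.065, -0.004]
wrist_force: [-1.4, -5.1, -1.7]
width: 0.003
grip_force: 2.6
```

```bash
python3 -c "
from h import *
arc((.4614,-.2966),.0326,8)"
```

```text
t 19.15 pos [ 0.4563 -0.3308  0.0646] psi 82.2 F [-1.4 -5.1 -1.7] radial -5.2 q6 -0.53 C in tool [0.0345 0.0005]
[0.0005 0.0053] -8.5
[0.0016 0.01  ] -17.0
[0.0034 0.0145] -25.5
[0.0058 0.0187] -34.0
[0.0088 0.0225] -42.5
[0.0123 0.0258] -51.0
[0.0162 0.0286] -59.5
[0.0206 0.0307] -68.0
```

Request:
jog_arm:
  deltas: [0.0005, 0.0052, 0, 0, 0, -8.5, -1, 0.0016, 0.0099, -0.0001, 0, 0, -17, -1, 0.0034, 0.0144, -0.0001, 0, 0, -25.5, -1, 0.0058, 0.0186, -0.0002, 0, 0, -34, -1, 0.0088, 0.0224, -0.0003, 0, 0, -42.5, -1, 0.0123, 0.0257, -0.0003, 0, 0, -51, -1, 0.0162, 0.0285, -0.0004, 0, 0, -59.5, -1, 0.0206, 0.0306, -0.0004, 0, 0, -68, -1]

```text
time: 19.95
tool_pos: [0.4915, -0.3145, 0.0655]
tcp_rot: [0.807, 3.033, -0.003]
wrist_force: [3.3, -2.9, -3.3]
width: 0.002
grip_force: 2.1
```

```bash
python3 -c "
from h import *
arc((.4614,-.2966),.0326,5)
arc((.4614,-.2966),.041,6,8.5)"
```

```text
t 19.95 pos [ 0.4915 -0.3145  0.0655] psi 150.2 F [ 3.3 -2.9 -3.3] radial -4.3 q6 -1.66 C in tool [0.0351 0.0006]
[0.0014 0.0054] -8.5
[0.0024 0.0101] -17.0
[0.0042 0.0146] -25.5
[0.0066 0.0188] -34.0
[0.0096 0.0226] -42.5
t 19.95 pos [ 0.4915 -0.3145  0.0655] psi 150.2 F [ 3.3 -2.9 -3.3] radial -4.3 q6 -1.66 C in tool [0.0351 0.0006]
[-0.0069  0.0066] -8.5
[-0.0056  0.0125] -17.0
[-0.0034  0.0182] -25.5
[-0.0004  0.0235] -34.0
[0.0034 0.0283] -42.5
[0.0078 0.0324] -51.0
```

Request:
jog_arm:
  deltas: [0.0011, 0.0053, 0, 0, 0, -8.5, -1, 0.0022, 0.01, -0.0001, 0, 0, -17, -1, 0.0041, 0.0145, -0.0001, 0, 0, -25.5, -1, 0.0065, 0.0187, -0.0002, 0, 0, -34, -1, 0.0095, 0.0225, -0.0003, 0, 0, -42.5, -1, 0.0036, 0.028, 0.0008, 0, 0, -42.5, -1, -0.0002, 0.0233, 0.001, 0, 0, -34, -1, -0.0032, 0.018, 0.001, 0, 0, -25.5, -1]

```text
time: 20.75
tool_pos: [0.5023, -0.299, 0.064]
tcp_rot: [-0.142, -3.137, 0.0]
wrist_force: [0.7, -0.2, 0.4]
width: -0.003
grip_force: 0.0
```

Request:
jog_arm:
  deltas: [0.0004, -0.006, 0, 0, 0, 8.5, -1, 0.0018, -0.0118, 0, 0, 0, 17, -1, 0.0039, -0.0174, 0, 0, 0, 25.5, -1, 0.0069, -0.0226, 0, 0, 0, 34, -1, 0.0106, -0.0274, 0, 0, 0, 42.5, -1, 0.015, -0.0315, 0, 0, 0, 51, -1, 0.0199, -0.0349, 0, 0, 0, 59.5, -1, 0.0253, -0.0376, 0, 0, 0, 68, -1]

```text
time: 21.55
tool_pos: [0.4735, -0.3347, 0.0641]
tcp_rot: [-1.873, -2.521, 0.001]
wrist_force: [0.1, 0.3, -0.3]
width: 0.006
grip_force: 0.0
```

Request:
jog_arm:
  deltas: [0.0004, -0.006, 0, 0, 0, 8.5, -1, 0.0018, -0.0118, 0, 0, 0, 17, -1, 0.0039, -0.0174, 0, 0, 0, 25.5, -1, 0.0069, -0.0226, 0, 0, 0, 34, -1, 0.0106, -0.0274, 0, 0, 0, 42.5, -1, 0.015, -0.0315, 0, 0, 0, 51, -1, 0.0199, -0.0349, 0, 0, 0, 59.5, -1, 0.0253, -0.0376, 0, 0, 0, 68, -1]

```text
time: 22.35
tool_pos: [0.43, -0.3213, 0.0642]
tcp_rot: [-2.963, -1.042, 0.001]
wrist_force: [0.1, 0.3, -0.0]
width: 0.001
grip_force: 0.0
```

Request:
jog_arm:
  deltas: [0.0004, -0.006, 0, 0, 0, 8.5, -1, 0.0018, -0.0118, 0, 0, 0, 17, -1, 0.0039, -0.0174, 0, 0, 0, 25.5, -1, 0.0069, -0.0226, 0, 0, 0, 34, -1, 0.0106, -0.0274, 0, 0, 0, 42.5, -1, 0.015, -0.0315, 0, 0, 0, 51, -1, 0.0199, -0.0349, 0, 0, 0, 59.5, -1, 0.0253, -0.0376, 0, 0, 0, 68, -1]

```text
time: 23.15
tool_pos: [0.4261, -0.276, 0.0642]
tcp_rot: [3.04, -0.793, -0.001]
wrist_force: [0.3, -0.8, -0.5]
width: 0.005
grip_force: 0.0
```

```bash
python3 -c "
from h import *
arc((.4614,-.2966),.0405,5,-8.5)
arc((.4614,-.2966),.0326,5,-8.5)
c=read_camera('scene');u,v=346,240
cv2.imwrite('pics/nut5.png',cv2.resize(c['color'][v-30:v+30,u-40:u+40],(640,480),interpolation=3))"
```

```text
t 23.15 pos [ 0.4261 -0.276   0.0642] psi -29.2 F [ 0.3 -0.8 -0.5] radial 0.7 q6 1.46 C in tool [0.0409 0.0007]
[ 0.0011 -0.0053] 8.5
[ 0.0024 -0.0112] 17.0
[ 0.0046 -0.0167] 25.5
[ 0.0075 -0.022 ] 34.0
[ 0.0113 -0.0267] 42.5
t 23.15 pos [ 0.4261 -0.276   0.0642] psi -29.2 F [ 0.3 -0.8 -0.5] radial 0.7 q6 1.46 C in tool [0.0409 0.0007]
[ 0.0089 -0.0041] 8.5
[ 0.0099 -0.0088] 17.0
[ 0.0117 -0.0133] 25.5
[ 0.0141 -0.0175] 34.0
[ 0.0171 -0.0213] 42.5
```

View pics/nut5.png

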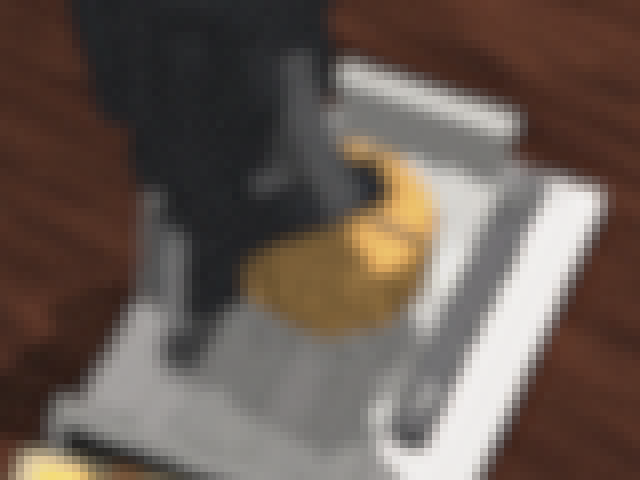

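Picture: the line points to the image right, slightly down, at about (390,225). This matches the expected 800° or so of turning, with a slip of 20° at most. One last arc of about 247° will finish it.

Request:
jog_arm:
  deltas: [0.0011, -0.0053, 0, 0, 0, 8.5, -1, 0.0024, -0.0112, 0, 0, 0, 17, -1, 0.0046, -0.0167, 0, 0, 0, 25.5, -1, 0.009, -0.0147, 0, 0, 0, 25.5, -1, 0.0117, -0.0133, 0, 0, 0, 25.5, -1, 0.0117, -0.0133, 0, 0, 0, 25.5, -1, 0.0099, -0.0088, 0, 0, 0, 17, -1, 0.0089, -0.0041, 0, 0, 0, 8.5, -1]

```text
time: 24.0
tool_pos: [0.4338, -0.275, 0.0637]
tcp_rot: [-2.98, 0.987, 0.01]
wrist_force: [-4.8, 5.4, 5.8]
width: -0.004
grip_force: 3.6
```

```bash
python3 -c "
from h import *
arc((.4614,-.2966),.0326,8)"
```

```text
t 24.0 pos [ 0.4338 -0.275   0.0637] psi -36.7 F [-4.8  5.4  5.8] radial -7.1 q6 1.6 C in tool [0.035  0.0008]
[0.0005 0.0057] -8.5
[0.0015 0.0104] -17.0
[0.0033 0.0149] -25.5
[0.0057 0.0191] -34.0
[0.0087 0.0229] -42.5
[0.0122 0.0262] -51.0
[0.0162 0.0289] -59.5
[0.0205 0.0311] -68.0
```

Request:
jog_arm:
  deltas: [0.0005, 0.0054, 0, 0, 0, -8.5, -1, 0.0015, 0.0101, -0.0001, 0, 0, -17, -1, 0.0033, 0.0146, -0.0001, 0, 0, -25.5, -1, 0.0057, 0.0188, -0.0002, 0, 0, -34, -1, 0.0087, 0.0226, -0.0003, 0, 0, -42.5, -1, 0.0122, 0.0259, -0.0003, 0, 0, -51, -1, 0.0162, 0.0287, -0.0004, 0, 0, -59.5, -1, 0.0205, 0.0308, -0.0004, 0, 0, -68, -1]

```text
time: 24.8
tool_pos: [0.4316, -0.3143, 0.0642]
tcp_rot: [-3.023, -0.849, 0.006]
wrist_force: [-4.5, -1.3, 1.3]
width: -0.002
grip_force: 2.5
```

Request:
jog_arm:
  deltas: [0.0007, 0.0048, 0, 0, 0, -8.5, -1, 0.0018, 0.0095, -0.0001, 0, 0, -17, -1, 0.0036, 0.014, -0.0001, 0, 0, -25.5, -1, 0.006, 0.0182, -0.0002, 0, 0, -34, -1, 0.009, 0.022, -0.0003, 0, 0, -42.5, -1, 0.0125, 0.0252, -0.0003, 0, 0, -51, -1, 0.0165, 0.028, -0.0004, 0, 0, -59.5, -1, 0.0208, 0.03, -0.0004, 0, 0, -68, -1]

```text
time: 25.6
tool_pos: [0.4668, -0.3309, 0.0648]
tcp_rot: [2.032, 2.394, -0.003]
wrist_force: [-0.4, -4.8, -2.7]
width: -0.002
grip_force: 2.1
```

```bash
python3 -c "
from h import *
arc((.4614,-.2966),.0326,8)"
```

```text
t 25.6 pos [ 0.4668 -0.3309  0.0648] psi 99.3 F [-0.4 -4.8 -2.7] radial -4.7 q6 -0.82 C in tool [0.0347 0.0002]
[0.0009 0.005 ] -8.5
[0.0019 0.0098] -17.0
[0.0037 0.0143] -25.5
[0.0061 0.0185] -34.0
[0.0091 0.0222] -42.5
[0.0126 0.0256] -51.0
[0.0166 0.0283] -59.5
[0.0209 0.0305] -68.0
```

Request:
jog_arm:
  deltas: [0.0008, 0.005, 0, 0, 0, -8.5, -1, 0.0018, 0.0098, -0.0001, 0, 0, -17, -1, 0.0036, 0.0143, -0.0001, 0, 0, -25.5, -1, 0.006, 0.0185, -0.0002, 0, 0, -34, -1, 0.009, 0.0222, -0.0003, 0, 0, -42.5, -1, 0.0125, 0.0256, -0.0003, 0, 0, -51, -1, 0.0165, 0.0283, -0.0004, 0, 0, -59.5, -1, 0.0208, 0.0305, -0.0004, 0, 0, -68, -1]

```text
time: 26.4
tool_pos: [0.4956, -0.3052, 0.0658]
tcp_rot: [0.346, 3.119, -0.004]
wrist_force: [4.0, -1.2, -3.2]
width: 0.003
grip_force: 2.0
```

Request:
jog_arm:
  deltas: [0.0008, 0.005, 0, 0, 0, -8.5, -1, 0.0018, 0.0098, -0.0001, 0, 0, -17, -1, 0.0036, 0.0143, -0.0001, 0, 0, -25.5, -1, -0.0064, 0.019, 0, 0, 0, -25.5, -1, -0.0064, 0.019, -0.05, 0, 0, -25.5, -1, -0.0064, 0.019, -0.09, 0, 0, -25.5, -1, -0.0064, 0.09, -0.13, 0, 0, -20, -1, -0.0064, 0.14, -0.13, 0, 0, -20, -1]

```text
time: 27.2
tool_pos: [0.5284, -0.1982, 0.1942]
tcp_rot: [-0.174, 3.131, -0.006]
wrist_force: [1.1, 0.9, 0.3]
width: -0.002
grip_force: 0.0
```

```bash
python3 -c "
from h import *
to(.5,-.29,.0645,90)
c=read_camera('scene');u,v=346,240;t=read_camera('top')
a=cv2.resize(c['color'][v-45:v+45,u-40:u+40],(400,450),interpolation=3);b=cv2.resize(t['color'][170:260,320:400],(400,450),interpolation=3)
cv2.imwrite('pics/nut6.png',np.hstack([a,b]))"
```

```text
t 27.2 pos [ 0.5284 -0.1982  0.1942] q [-0.4   0.09  1.91 -0.    1.13 -2.08] F [1.1 0.9 0.3] yaw -173.63
shift [ 0.0392 -0.0876  0.1298] turn [ 0.1   0.44 96.37]
```

View pics/nut6.png

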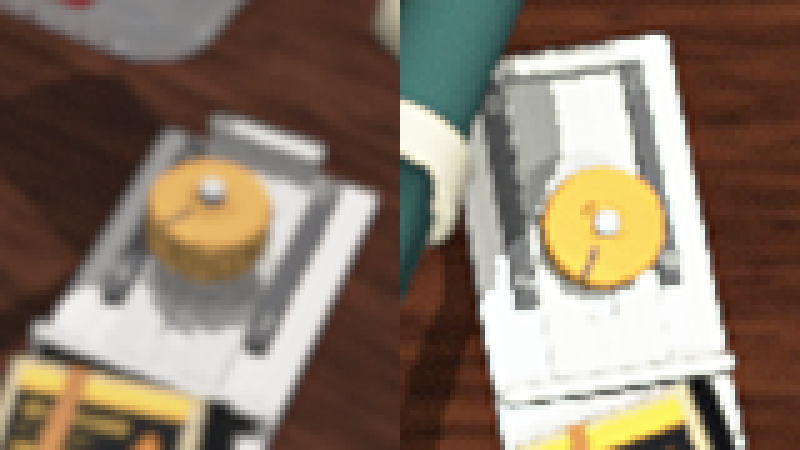

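Picture: the line in the top view points to about 160° world and was about 210° at the start. That means roughly 1030° of turning, or about 2.86–2.95 turns, which is within range. The jaw still stands against the cards. Next is the lip.

```bash
python3 -c "
from h import *
to(.5069,-.29,.041,188.2)"
```

```text
t 27.3 pos [ 0.5285 -0.1929  0.1927] q [-0.4   0.09  1.91  0.    1.13 -2.09] F [-0.5 -1.   0.1] yaw -173.07
shift [ 0.0338 -0.0937  0.1516] turn [-0.03  0.25 -1.27]
```

Request:
jog_arm:
  deltas: [0.017, -0.047, 0, 0, 0, -1.3, -1, 0.034, -0.094, 0, 0, 0, -1.3, -1, 0.034, -0.094, 0.03, 0, 0, -1.3, -1, 0.034, -0.094, 0.07, 0, 0, -1.3, -1, 0.034, -0.094, 0.07, 0, 0, -1.3, -1, 0.034, -0.094, 0.07, 0, 0, -1.3, -1]

```text
time: 27.9
tool_pos: [0.502, -0.2935, 0.1187]
tcp_rot: [0.219, -3.131, -0.003]
wrist_force: [0.3, -0.3, 0.8]
width: -0.003
grip_force: 0.0
```

```bash
python3 -c "
from h import *
to(.5069,-.29,.041,188.2)
c=read_camera('scene');u,v=346,230
cv2.imwrite('pics/lip.png',cv2.resize(c['color'][v-45:v+45,u-60:u+60],(640,480),interpolation=3))"
```

```text
t 27.9 pos [ 0.502  -0.2935  0.1187] q [-0.57  0.21  1.93 -0.    1.01 -2.28] F [ 0.3 -0.3  0.8] yaw -172.0
shift [-0.0056  0.0026  0.0777] turn [ 0.12 -0.17 -0.2 ]
```

View pics/lip.png

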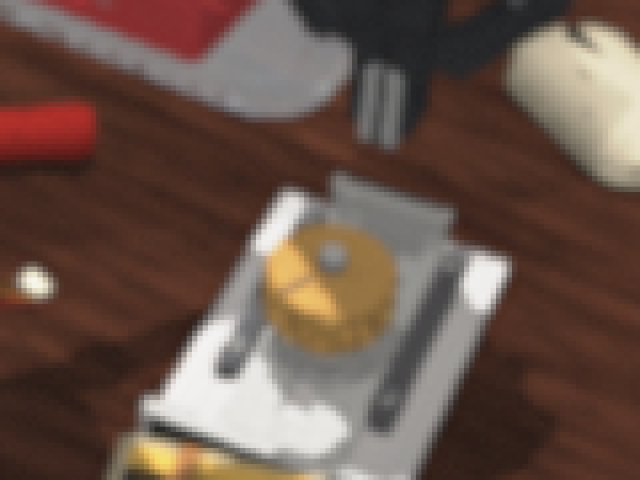

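The fingertips at (380,140) hang above the gap between the nut (330,290) and the lip (390,210). Corrections are small. Descending.

Request:
jog_arm:
  deltas: [-0.0056, 0.0026, 0, 0, 0, 0, -1, -0.0056, 0.0026, 0.03, 0, 0, 0, -1, -0.0056, 0.0026, 0.06, 0, 0, 0, -1, -0.0056, 0.0026, 0.077, 0, 0, 0, -1, -0.0056, 0.0026, 0.077, 0, 0, 0, -1, -0.0056, 0.0026, 0.077, 0, 0, 0, -1]

```text
time: 28.55
tool_pos: [0.5096, -0.2904, 0.0445]
tcp_rot: [-0.221, 3.132, -0.002]
wrist_force: [-0.2, 1.3, 0.3]
width: 0.003
grip_force: 0.0
```

Request:
jog_arm:
  deltas: [-0.005, 0, 0, 0, 0, 0, -1, -0.01, 0, 0, 0, 0, 0, -1, -0.014, 0, 0, 0, 0, 0, -1, -0.018, 0, 0, 0, 0, 0, -1, -0.022, 0, 0, 0, 0, 0, -1]

```text
time: 29.05
tool_pos: [0.5303, -0.2871, 0.0431]
tcp_rot: [0.22, -3.134, 0.0]
wrist_force: [-1.7, -0.4, 0.8]
width: -0.003
grip_force: 0.8
```

```bash
python3 -c "
from h import *
to(.5069,-.29,.041,188.2)
p=readout.read_state()['tool_pos'];print('along',(p[:2]-[.4614,-.2966])@[.9898,.1426])"
```

```text
t 29.05 pos [ 0.5303 -0.2871  0.0431] q [-0.54  0.33  1.93 -0.    0.88 -2.25] F [-1.7 -0.4  0.8] yaw -171.97
shift [0.0236 0.0004 0.0021] turn [-0.01 -0.   -0.17]
along 0.06954283534371347
```

Request:
jog_arm:
  deltas: [-0.003, 0, 0, 0, 0, 0, -1, -0.006, 0, 0, 0, 0, 0, -1, -0.009, 0, 0, 0, 0, 0, -1, -0.011, 0, 0, 0, 0, 0, -1, -0.012, 0, 0, 0, 0, 0, -1, -0.012, 0, 0, 0, 0, 0, -1]

```text
time: 29.65
tool_pos: [0.542, -0.2852, 0.0427]
tcp_rot: [-0.22, 3.134, 0.0]
wrist_force: [-0.5, 0.9, -0.1]
width: 0.003
grip_force: 0.3
```

Request:
jog_arm:
  deltas: [-0.002, 0, 0, 0, 0, 0, -1, -0.002, 0, 0, 0, 0, 0, -1]

```text
time: 29.85
tool_pos: [0.5427, -0.2851, 0.0426]
tcp_rot: [0.22, -3.131, -0.001]
wrist_force: [-4.6, -0.4, 1.9]
width: -0.001
grip_force: 2.3
```

Request:
jog_arm:
  deltas: [-0.002, 0, 0, 0, 0, 0, -1, -0.002, 0, 0, 0, 0, 0, -1]

```text
time: 30.05
tool_pos: [0.5429, -0.285, 0.0425]
tcp_rot: [0.221, -3.128, -0.001]
wrist_force: [-10.9, -2.6, 6.4]
width: -0.001
grip_force: 5.1
```

```bash
python3 -c "
from h import *
p=readout.read_state()['tool_pos'];print('along',(p[:2]-[.4614,-.2966])@[.9898,.1426])"
```

```text
along 0.08230240341144415
```

The force rose to 11 N at 82 mm, so the jaw is on its stop. Backing off and checking.

Request:
jog_arm:
  deltas: [0.008, 0, 0, 0, 0, 0, -1, 0.014, 0, 0, 0, 0, 0, -1, 0.014, 0, -0.04, 0, 0, 0, -1, 0.014, 0, -0.09, 0, 0, 0, -1, 0.014, 0.04, -0.13, 0, 0, 0, -1, 0.014, 0.08, -0.13, 0, 0, 0, -1, 0.014, 0.12, -0.13, 0, 0, 0, -1, 0.014, 0.12, -0.13, 0, 0, 0, -1]

```text
time: 30.85
tool_pos: [0.5145, -0.164, 0.1733]
tcp_rot: [-0.225, 3.132, 0.003]
wrist_force: [-0.0, -0.6, -0.4]
width: -0.003
grip_force: 0.0
```

```bash
python3 -c "
from h import *
c=read_camera('scene');t=read_camera('top')
a=cv2.resize(c['color'][185:320,280:400],(400,450),interpolation=3);b=cv2.resize(t['color'][165:300,310:430],(400,450),interpolation=3)
cv2.imwrite('pics/end.png',np.hstack([a,b]));print(readout.read_state()['wrist_force'])"
```

```text
[-0.95754453  0.22127923 -0.29022621]
```

View pics/end.png

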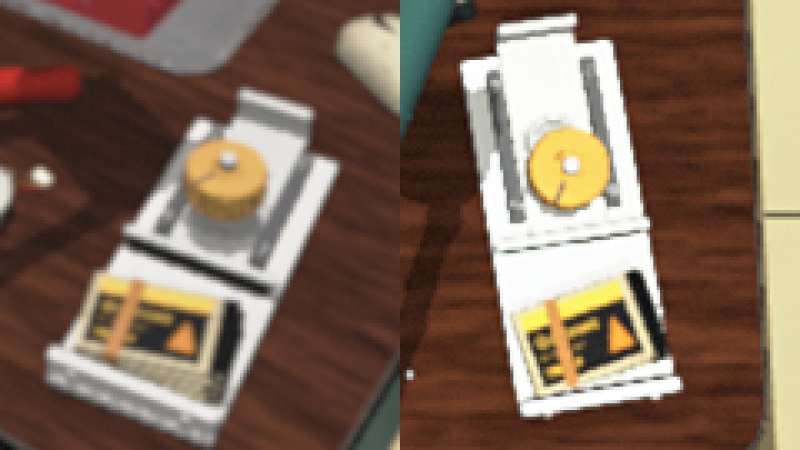

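The jaw is back with a clear gap at the cards. The cards are undisturbed, the nut line is unchanged and the tool is clear.

```bash
python3 -c "
from workcell import finish_job
print(finish_job())"
```

```text
the job is handed in; nothing more can be done
None
```

I rolled the nut about 2.9 turns anticlockwise, pushed the jaw back to its stop, left the cards and the things around undisturbed, and handed the job in; no verdict was returned.

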